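# Run the layout train on its dead-man key

## Task

Get the model railway ready for a crawl test from its control desk: slide the white speed fader to the green crawl mark. Then take the red key from the wooden block, push it fully home in the desk's sprung key switch (its discs are sticky: rock the key a little left and right while pressing lightly, do not force it) and turn it a quarter turn clockwise. The train runs only while the key is held, so finish still gripping the key and holding it turned; leave the blue key, the coach on the track, the paint pot and the screwdriver alone.

Things in the scene. Friction and masses are not known exactly. Their poses are not given: they have to be found in the camera images.
- speed (a joint): travel of the speed fader in m: 0 at the stop nearest the robot's side of the desk, growing along the desk's own +x (away from the robot) to 0.10 at the far stop. The green crawl mark is at 0.030. It starts somewhere between 0.055 and 0.095. Friction about 1.5 N; it stays where it is left
- fader_top (a point): centre of the top of the white fader grip: a block 16 mm along the slot, 26 mm across it and 24 mm tall (3 to 27 mm above the desk top) with a black index line across its top. Its axes are the desk's; it can be pinched from above on either pair of sides. At least 40 mm clear on either side
- crawl_mark (a point): point on the desk top in the middle of the fader slot, between the two short green lines (4 mm wide) that mark crawl speed. The fader is set when the centre of its grip is over this point
- console: control desk fixed to the baseboard: grey case with wooden cheeks and a dark flat top, 200 mm (its x) by 260 mm (its y), top 70 mm above the work surface; origin under its centre; x points away from the robot, y to the left. Fader slot on the left, along its x; key switch on the right; two flat meters, lamps and low buttons (at most 8 mm tall) between
- lock_face (a point): centre of the key switch's level face, 76 mm above the work surface (6 mm over the desk top): brass plug 27 mm across in a steel bezel on a yellow disc. With the switch off the keyway lies along the desk's x. It runs straight down: 12.9 x 3.9 mm, its mouth flared to 16.9 x 7.9 mm in the first 2 mm, and it is 28 mm deep
- plug (a joint): angle in rad, clockwise positive, of the brass plug that shows at the face (the top 7 mm of the keyway): 0 with the switch off, 1.57 at a quarter turn. It turns easily with the key from -0.65 to 1.75, trailing it by up to 0.1
- keyway_end (a point): point in the keyway 28 mm straight below the lock face, where the blade's tip lies when home. On the way are two hidden sticky discs with the same slot, 8 to 11.5 mm and 14 to 17.5 mm below the face, and from 20 mm down the wide slot of the switch shaft, which takes the blade at any angle within 0.4 rad of 0
- key_red: steel key with red-painted head, 85 g, 64 mm long, upright, blade down in one of the block's two slots; alike either way round. Origin at the blade's tip, z up. Blade 12 mm (its x) by 3 mm (y), 28 mm long, blunt tip; head 30 mm (x) by 9 mm (y), 28 to 64 mm above the tip: pinch it across its 9 mm (fingers closing along its y), fingertips 3 mm or more above the head's underside
- key_shoulder (a point): middle of the underside of the red key's head, 28 mm above the blade's tip. With the key fully home it meets the lock face (point lock_face), with the head resting on it
- key_block: wooden block fixed to the baseboard, 150 mm (its x) by 50 mm by 34 mm tall, origin under its centre; two upright slots 30 mm deep at 40 mm either side of the centre along its x, the keys' blades wide along the block's x. The keys stand with their heads resting on its top, heads 34 to 70 mm above the work surface; a key lifts straight out
- key_blue: the other key, like the red one but blue-headed, in the block's other slot, 80 mm from the red one; to be left alone
- coach: red model coach with white roof, 52 x 164 x 66 mm, standing on the track beyond the desk; origin under its centre; to be left alone
- paint_pot: small paint jar with yellow cap, 40 mm across, 50 mm tall, to the left of the key block; origin under its centre; to be left alone
- screwdriver: screwdriver 170 mm long, handle 26 mm thick, lying to the right of the desk; origin under its middle; to be left alone
- disc_point (a point): point on the lock's axis 8 mm below the face, where the blade first meets a disc. Each disc was left at its own angle, at most 0.46 rad either side of 0. It lets the blade in within 0.1 rad of that angle, stays put under a push of 3 to 8 N, and turns with the key once entered: so press, and rock the key slowly up to 0.55 rad each way until it drops in. A straight push needs over 25 N
- switch (a joint): angle of the hidden switch shaft in rad, 0 off, growing clockwise seen from above, stop at 1.35. Only a key pushed home turns it. Its slot is wide: 0.4 rad of lost motion each way, and some give, so it trails the key by 0.5 to 0.8 rad; with the key a quarter round it reads about 0.85. A spring drives it, and the key, back (0.10 N m at 0, 0.15 N m there; turning the key takes up to 0.25 N m)

How it is judged:
On the way, in this order (a step that is already met when the one before it is completed fails the run):
1. the fader stands at the crawl mark, within 5 mm (value of joint speed between 0.025 and 0.035 m), for 0.3 s.
2. the red key is fully home in the switch (head within 2.5 mm of the face, within 3 mm of its centre) (z of key_shoulder in the frame of lock_face below 0.0025 m and horizontal distance between key_shoulder and lock_face below 0.003 m), for 0.1 s.
At the end, for the whole second after the job is handed in: the red key is home in the switch (head within 4 mm of the face, within 3 mm of its centre) and held by the fingers, turned a quarter clockwise (plug past 1.3 rad, switch shaft past 0.6 rad against its spring), and the fader is within 5 mm of the crawl mark (all of step 1 and value of joint switch above 0.6 rad and value of joint plug above 1.3 rad and z of key_shoulder in the frame of lock_face below 0.004 m and horizontal distance between key_shoulder and lock_face below 0.003 m and contact force between the fingers and key_red above 2 N); the arm keeps its last pose, push and grip.
It fails at once if the blue key is moved by more than 15 mm (distance of key_blue from where it was at the start of the episode above 0.015 m).
It fails at once if the coach is moved by more than 30 mm (distance of coach from where it was at the start of the episode above 0.03 m).
It fails at once if the paint pot is moved by more than 30 mm (distance of paint_pot from where it was at the start of the episode above 0.03 m).
It fails at once if the screwdriver is moved by more than 30 mm (distance of screwdriver from where it was at the start of the episode above 0.03 m).
It fails at once if the key is forced: before it is home (head more than 4 mm above the face) it presses on the lock with more than 40 N (contact force between key_red and console above 40 N and z of key_shoulder in the frame of lock_face above 0.004 m).
It also fails if it takes over 70 s, if anything falls off the work surface, if the arm or the gripper's body presses on something with over 40 N, if the wrist force passes 120 N, or if a joint passes its speed limit or range.

## Robot

A 7-joint arm with a two-finger parallel gripper is mounted at the origin on the work surface. World frame = base frame: x ahead of the robot, y to its left, z up, the work surface at z = 0. Lengths are in m, angles in rad, forces in N, time in s.
With the tool pointing down it reaches from about 0.425 to 0.925 m from the base axis. Payload 6.8 kg.
Tool frame: the origin (TCP) lies on the centre line of the jaws, within the pads' length; the fingertips stand 14 mm ahead of it and the grasp point (between the pads) lies 5 mm behind it; z points along the fingers, y is the line along which they close (so a half turn about z gives the same grasp; the last joint's range is limited). The gripper opens to 85 mm and grips with 20 to 120 N. Pads are 22 mm wide; open, the fingers measure 114 mm over their backs; the gripper's body (76 mm by 85 mm) begins 54 mm behind the grasp point. The pads swing forward as they close: fully open they stand 13 mm farther back than shut.
Start: joints at [1.201, 0.477, 0.022, 1.555, -0.011, 1.109, -0.083], TCP at [0.175, -0.652, 0.245] pointing down, gripper open.
Joint ranges: [-2.96, 2.96], [-0.34, 2.1], [-1.41, 1.46], [0.24, 2.44], [-1.37, 4.51], [0.17, 1.92], [-2.96, 2.96]. Speed limits (rad/s): [2.39, 2.39, 3.14, 3.14, 3.14, 3.14, 3.14].

## Interface

Orientations are given as a unit quaternion [w, x, y, z].
In Python, from station import bot gives the robot as it stands. The module is installed in compiled form; this text tells all that it offers.
- The arm moves only by the tool drive_tool, never from a script. Its argument "commands" is a list of rows, each an object with "hand": the opening, from 0 (shut) to 1 (fully open); "translation": the shift along the world's x, y, z in mm, a list of three; "angular": the turn, a rotation vector about the world's x, y, z in rad, a list of three. In form: [{"hand": hand, "translation": [tx, ty, tz], "angular": [ax, ay, az]}, ...]. A call has 1 to 12 rows; each row is the pose to reach, as a shift and turn from the pose commanded when the call began; what a row does not reach only later rows make up. A row lasts 1/8 s, in which the tool goes at most 62.5 mm and 10.7 degrees, less where a joint would pass 70% of its speed; a pose out of reach is approached as far as the arm can. A call with a gripper value outside its range is refused whole. The fingers move at their own pace and stop on an object; "force" is the grip in N (left out, the last holds). Time passes only in rows, so rows that repeat a pose let the fingers close. It gives the time, the measured TCP pose, the force, the opening and the grip force at its end, in the units of the state.
- bot.get_obs(): the state, without advancing time (a new reading comes with each control period).
- bot.read_camera(name): name is "scene" or "top" or "wrist"; returns the picture (420x560x3 uint8, red, green, blue); there is no depth.
- bot.camera_model(name): a dict with "fx", "fy", "cx", "cy" (pixels), "view" (4x4, takes a point from world to camera coordinates). Camera axes: x right, y up, looking along -z (the intrinsics and any distortion apply to the point x, -y, -z); pixel columns grow to the right and rows downward; lengths in m; the calibration is good to about 2 mm. A picture is of the moment at which its call begins: read the wrist's pose just before it. camera_model takes no time and is no camera call; for the wrist camera it gives the pose at the moment of the call.
- bot.hand_in(): hands the job in; it is judged then, once.
Trained networks look in the newest picture that a camera, given by its name, has taken for a name from the list of things; names that differ only in an ending like _2 or _b are one class to them, and where a whole thing is asked for, a point or a joint stands for the part that bears it (a point fixed in the world has none). Each returns a list of dicts, best first, with "score" (0 to 1); they miss things now and then, are a little off and sometimes report something else, mostly with a low value. They report only what shows in the picture. A call takes as long as a camera call.
- bot.find_in(camera, query): "position" ([column, row] in pixels, amid what is visible of it).
- bot.outline_of(camera, query): "pixels" (420x560 bool, what is visible of it) and "position" ([column, row] in pixels, amid what is visible of it).
The state is a dict: "t": time; "q": joint angles; "joint_vel": joint speeds; "joint_torque": joint torques, N m; "eef_pos": TCP position; "tool_rot": TCP orientation; "contact_force": force on the tool from outside, world axes, zero at the start; "torque": the same for the moment, N m; "gripper_width": opening from 0.0 (shut) to 1.0 (fully open); "grasp_force": force on a finger pad.
Only numpy, scipy, OpenCV 4.12 (cv2) and the standard library are available. Lean on these libraries where they do the work, as an engineer would, in place of code of your own. Each camera call takes 0.05 s, during which the arm holds its last target. There are 200 camera calls.

## Working session

There is one attempt and no reset: what is moved stays moved. The work goes in short steps, Python scripts to look and compute and a tool call to move; the robot and the scene stay as the last step left them, time stands still between calls to the robot, and variables do not carry over. Pictures are saved under pics/ and viewed, at most 10 in all, crops included, and the job is handed in when it is done.

Besides the shell and the picture viewer there is one more tool, called after "Call:" as name(argument=value, ...) on one line, values as JSON. drive_tool: Moves the arm, as the interface text tells. Its arguments: {"type":"object","properties":{"commands":{"type":"array","items":{"type":"object","properties":{"hand":{"type":"number"},"translation":{"type":"array","items":{"type":"number"}},"angular":{"type":"array","items":{"type":"number"}}}}},"force":{"type":"number"}},"required":["commands"]}

```bash
mkdir -p pics; cat > h.py <<'E'
from station import bot
import numpy as np, cv2
def ray(cam,px,m=None):
    m=m or bot.camera_model(cam); V=np.array(m["view"]); R=V[:3,:3]; c=-R.T@V[:3,3]
    d=R.T@np.array([(px[0]-m["cx"])/m["fx"],-(px[1]-m["cy"])/m["fy"],-1.]); return c,d/np.linalg.norm(d)
def atz(cam,px,z,m=None):
    c,d=ray(cam,px,m); return c+d*(z-c[2])/d[2]
def tri(rs):
    A=np.zeros((3,3));b=np.zeros(3)
    for c,d in rs:
        P=np.eye(3)-np.outer(d,d);A+=P;b+=P@c
    x=np.linalg.solve(A,b); return x,[np.linalg.norm((np.eye(3)-np.outer(d,d))@(x-c)) for c,d in rs]
def proj(m,p):
    V=np.array(m["view"]); q=V[:3,:3]@np.array(p)+V[:3,3]; return np.array([m["cx"]+m["fx"]*q[0]/-q[2], m["cy"]-m["fy"]*q[1]/-q[2]])
def save(cam,n):
    im=bot.read_camera(cam); cv2.imwrite(f"pics/{n}.png",im[:,:,::-1]); return im
E
python3 - <<'E'
from h import *
np.set_printoptions(precision=4,suppress=True)
o=bot.get_obs();print(o)
for c in["scene","top","wrist"]:
    m=bot.camera_model(c);print(c,{k:v for k,v in m.items() if k!="view"},ray(c,(m["cx"],m["cy"])))
    save(c,c+"0")
    for q in["fader_top","console","key_red","key_blue","key_block","lock_face","crawl_mark","coach","paint_pot","screwdriver"]:
        if c=="wrist" and q not in("key_red","fader_top"):continue
        print(q,[(np.round(r["position"],1),round(r["score"],2)) for r in bot.find_in(c,q)[:2]])
E
```

```text
{'t': 0.0, 'q': array([ 1.201 ,  0.4779,  0.0224,  1.5565, -0.0115,  1.1093, -0.0831]), 'joint_vel': array([ 0.0002,  0.002 ,  0.0006, -0.0029, -0.0008,  0.0003,  0.    ]), 'joint_torque': array([  0.0012, -59.6434,   1.6081, -28.1193,   0.0125,   0.0094,
        -0.    ]), 'eef_pos': array([ 0.1745, -0.6515,  0.2443]), 'tool_rot': array([-0.0009,  0.9914,  0.1305, -0.0002]), 'contact_force': array([-0.3013,  0.2364, -0.5488]), 'torque': array([-0.0402,  0.0332,  0.0182]), 'grasp_force': 0.0, 'gripper_width': 1.0060176117676856}
scene {'fx': 402.20215215489367, 'fy': 402.20215215489367, 'cx': 280.49988832003584, 'cy': 209.3887618731229} (array([1.2644, 0.5705, 0.7255]), array([-0.6116, -0.5367, -0.5813]))
fader_top [(array([269.9, 196.7]), 0.49)]
console [(array([264.2, 197.9]), 0.55)]
key_red [(array([377.2, 275.6]), 0.66)]
key_blue []
key_block [(array([382.9, 279.7]), 0.67)]
lock_face [(array([266.3, 197.4]), 0.86)]
crawl_mark [(array([264.2, 199.1]), 0.72), (array([268.7, 197. ]), 0.6)]
coach [(array([221.2, 241.4]), 0.64)]
paint_pot []
screwdriver [(array([462.1, 294.3]), 0.66), (array([206.5, 168.7]), 0.44)]
top {'fx': 428.6751237143948, 'fy': 428.6751237143948, 'cx': 282.4996806056497, 'cy': 208.79218112083865} (array([0.5126, 0.019 , 1.4739]), array([ 0.0708, -0.0086, -0.9975]))
fader_top [(array([331.3, 231.5]), 0.72), (array([306.6, 222.7]), 0.48)]
console [(array([331.2, 231. ]), 0.7)]
key_red []
key_blue []
key_block [(array([198.2, 224.6]), 0.76)]
lock_face [(array([330.5, 232.4]), 0.68)]
crawl_mark [(array([329.3, 233.9]), 0.6)]
coach [(array([308.8, 161.2]), 0.82)]
paint_pot []
screwdriver [(array([414.1, 239.7]), 0.69), (array([146.7, 245.7]), 0.64)]
wrist {'fx': 365.5560626561642, 'fy': 365.5560626561642, 'cx': 271.78668773319777, 'cy': 212.96497691892407} (array([ 0.2467, -0.6329,  0.3744]), array([-0.279 , -0.0742, -0.9574]))
fader_top []
key_red []
```

```bash
python3 - <<'E'
import cv2,numpy as np
a=cv2.imread("pics/top0.png")[120:320,120:460]; cv2.imwrite("pics/topc.png",cv2.resize(a,None,fx=2.3,fy=2.3,interpolation=cv2.INTER_CUBIC))
E
```

```text
(no output)
```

View pics/topc.png

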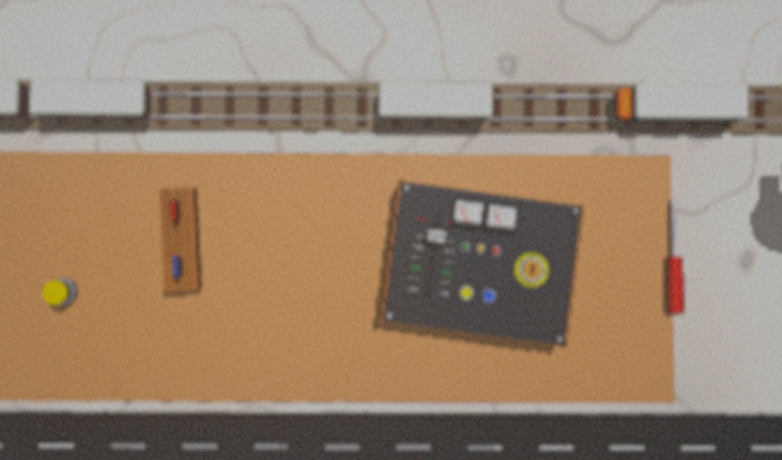

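View pics/scene0.png

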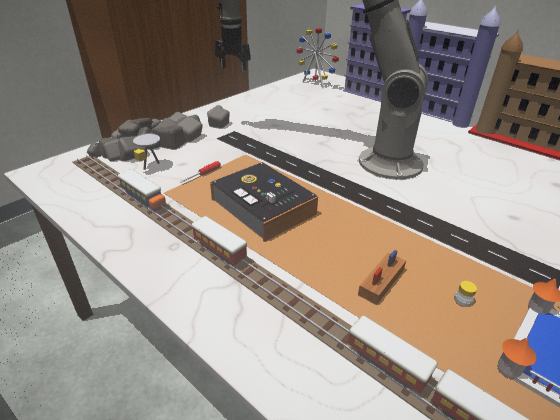

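The top crop shows the fader at (437,236), the green mark at about (431,270), the lock at (531,269), the red key at (174,211) and the blue key at (177,267). Next I'll get rough world positions.

```bash
python3 - <<'E'
from h import *
np.set_printoptions(precision=4,suppress=True)
f=lambda u,v,z:atz("top",(120+u/2.3,120+v/2.3),z)
for n,a in dict(fader=(437,236,.097),mark=(431,270,.07),lock=(531,269,.076),red=(174,211,.07),blue=(177,267,.07),fl=(405,187,.07),fr=(577,211,.07),nl=(389,316,.07),nr=(560,340,.07),screwd=(676,285,.02)).items(): print(n,f(*a))
m=bot.camera_model("wrist");V=np.array(m["view"]);o=bot.get_obs()
from scipy.spatial.transform import Rotation as Ro
q=o["tool_rot"];R=Ro.from_quat([q[1],q[2],q[3],q[0]]).as_matrix();print(R)
c=-V[:3,:3].T@V[:3,3];print("cam in tool",R.T@(c-o["eef_pos"]),R.T@V[:3,:3].T)
E
```

```text
fader [ 0.5663 -0.0814  0.097 ]
mark [ 0.519  -0.0748  0.07  ]
lock [ 0.521  -0.2162  0.076 ]
red [0.6013 0.2914 0.07  ]
blue [0.5217 0.2857 0.07  ]
fl [ 0.6372 -0.0376  0.07  ]
fr [ 0.604  -0.2836  0.07  ]
nl [ 0.4537 -0.0153  0.07  ]
nr [ 0.4208 -0.2576  0.07  ]
screwd [ 0.4987 -0.4394  0.02  ]
[[ 0.9659  0.2588  0.    ]
 [ 0.2588 -0.9659 -0.0001]
 [ 0.      0.0001 -1.    ]]
cam in tool [ 0.0745  0.0001 -0.1291] [[ 0.0001  0.9574  0.2887]
 [ 1.     -0.0003  0.0006]
 [ 0.0006  0.2887 -0.9574]]
```

Call:
drive_tool(commands=[{"hand": 1, "translation": [370, 500, 5], "angular": [0, 0, -0.38]}, {"hand": 1, "translation": [370, 500, 5], "angular": [0, 0, -0.38]}, {"hand": 1, "translation": [370, 500, 5], "angular": [0, 0, -0.38]}, {"hand": 1, "translation": [370, 500, 5], "angular": [0, 0, -0.38]}, {"hand": 1, "translation": [370, 500, 5], "angular": [0, 0, -0.38]}, {"hand": 1, "translation": [370, 500, 5], "angular": [0, 0, -0.38]}, {"hand": 1, "translation": [370, 500, 5], "angular": [0, 0, -0.38]}, {"hand": 1, "translation": [370, 500, 5], "angular": [0, 0, -0.38]}, {"hand": 1, "translation": [370, 500, 5], "angular": [0, 0, -0.38]}, {"hand": 1, "translation": [370, 500, 5], "angular": [0, 0, -0.38]}, {"hand": 1, "translation": [370, 500, 5], "angular": [0, 0, -0.38]}, {"hand": 1, "translation": [370, 500, 5], "angular": [0, 0, -0.38]}])

```text
t: 2.75
eef_pos: [0.5444, -0.1526, 0.2502]
tool_rot: [0.0, 0.998, -0.059, -0.0]
contact_force: [-0.4, 0.0, -0.6]
gripper_width: 0.999
grasp_force: 0.0
```

```bash
cat >> h.py <<'E'
import pickle
def snap(n):
    m=bot.camera_model("wrist"); im=save("wrist",n); pickle.dump(m,open(f"pics/{n}.pkl","wb")); return im,m
E
python3 - <<'E'
from h import *
o=bot.get_obs();print(o["t"],o["eef_pos"],o["tool_rot"],o["q"])
snap("w1")
for q in["fader_top","lock_face","crawl_mark"]: print(q,[(np.round(r["position"],1),round(r["score"],2)) for r in bot.find_in("wrist",q)[:2]])
E
```

```text
2.75 [ 0.54438004 -0.15256412  0.25017536] [ 3.13139135e-04  9.98252579e-01 -5.90899436e-02 -2.63695534e-04] [ 0.31043496  0.30141579 -0.18159786  1.80660995  0.06299742  1.03958079
 -1.58415877]
fader_top [(array([180.1, 176.8]), 0.7)]
lock_face [(array([265. , 188.7]), 0.92)]
crawl_mark [(array([271.9, 188.7]), 0.82)]
```

View pics/w1.png

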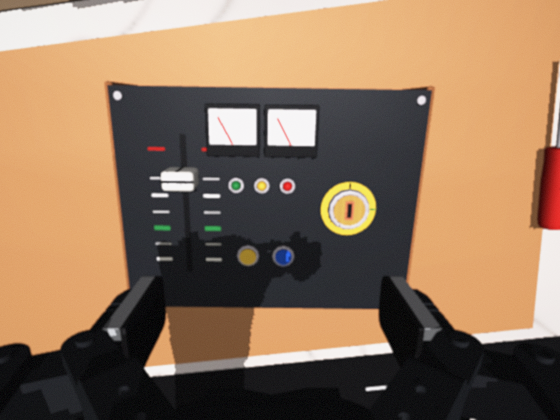

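w1 shows the fader's index line at about (179,180), the green lines at (162,228) and (213,228), and the keyway at (349,210). I'll take a second view 90 mm to the left.

Call:
drive_tool(commands=[{"hand": 1, "translation": [0, 90, 0], "angular": [0, 0, 0]}, {"hand": 1, "translation": [0, 90, 0], "angular": [0, 0, 0]}, {"hand": 0.6, "translation": [0, 90, 0], "angular": [0, 0, 0]}, {"hand": 0.6, "translation": [0, 90, 0], "angular": [0, 0, 0]}])

```text
t: 3.45
eef_pos: [0.5445, -0.0638, 0.2504]
tool_rot: [0.0, 0.998, -0.06, 0.0]
contact_force: [0.2, 0.1, -0.2]
gripper_width: 0.609
grasp_force: 0.0
```

```bash
python3 - <<'E'
from h import *
np.set_printoptions(precision=4,suppress=True)
snap("w2")
R={}
def near(mask,g,r):
    n,l,s,c=cv2.connectedComponentsWithStats(mask.astype(np.uint8)); 
    k=[(np.hypot(*(c[i]-g)),i) for i in range(1,n) if s[i,4]>15]; d,i=min(k); return c[i],s[i,4],d
for n in("w1","w2"):
    im=cv2.imread(f"pics/{n}.png"); m=pickle.load(open(f"pics/{n}.pkl","rb")); h=cv2.cvtColor(im,cv2.COLOR_BGR2HSV)
    H,S,Vv=cv2.split(h)
    gr=(H>45)&(H<80)&(S>100)&(Vv>60); ye=(H>20)&(H<35)&(S>120)&(Vv>120)
    wh=(S<50)&(Vv>150)
    for nm,p,mk in(("gl",(.523,-.057,.07),gr),("gr",(.517,-.095,.07),gr),("yel",(.521,-.216,.0745),ye),("fad",(.5663,-.0814,.097),wh)):
        g=proj(m,p); 
        if nm=="fad":
            x,y=g.astype(int); mm=np.zeros_like(wh); mm[y-40:y+40,x-25:x+25]=wh[y-40:y+40,x-25:x+25]; mk=mm
        c,a,d=near(mk,g,0); print(n,nm,g,c,a,d); R.setdefault(nm,[]).append(ray("wrist",c,m))
for k,v in R.items(): print(k,*tri(v))
a=cv2.imread("pics/w2.png"); cv2.imwrite("pics/w2c.png",cv2.resize(a[100:300,200:540],None,fx=2.3,fy=2.3,interpolation=cv2.INTER_CUBIC))
E
```

```text
w1 gl [168.8408 227.4376] [162.  227.5] 100 6.841083330503895
w1 gr [211.8996 228.9993] [212.4583 228.2292] 96 0.9515046022709057
w1 yel [347.7695 210.9022] [349.174  209.9475] 362 1.698234962824567
w1 fad [179.1316 183.5611] [177.4378 186.4378] 249 3.338322541145232
w2 gl [267.3848 216.4737] [260.7475 216.4848] 99 6.637378414042623
w2 gr [310.691  217.9725] [311.2316 216.9895] 95 1.1219221408593285
w2 yel [450.7597 199.0771] [455.3629 198.6118] 237 4.626615226458768
w2 fad [291.1851 170.5815] [288.9385 173.5769] 260 3.7442924477462327
gl [ 0.5239 -0.0512  0.0708] [np.float64(1.5711293480032667e-05), np.float64(1.5711293480077746e-05)]
gr [ 0.5177 -0.0956  0.0698] [np.float64(9.147931609159017e-05), np.float64(9.147931609167143e-05)]
yel [ 0.5241 -0.2157  0.0832] [np.float64(0.0003613129398256752), np.float64(0.0003613129398257783)]
fad [ 0.564  -0.0794  0.0963] [np.float64(8.675064726928836e-06), np.float64(8.675064726993848e-06)]
```

View pics/w2c.png

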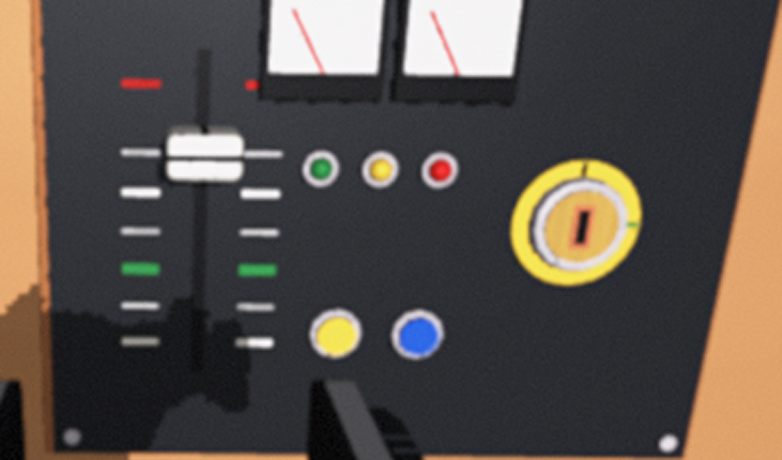

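The crop shows the fader's index line at pixel (288.7,168.3) in w2, the keyway at (452.6,198.7), and the buttons clear of the fingers.

```bash
python3 - <<'E'
from h import *
np.set_printoptions(precision=4,suppress=True)
m=[pickle.load(open(f"pics/w{i}.pkl","rb")) for i in(1,2)]
print(tri([ray("w",(178.3,180.3),m[0]),ray("w",(288.7,168.3),m[1])]))
print(tri([ray("w",(349,210),m[0]),ray("w",(452.6,198.7),m[1])]))
for i,p in((0,(349,210)),(1,(452.6,198.7))): print(atz("w",p,.076,m[i]))
for i,p in((0,(178.3,180.3)),(1,(288.7,168.3))): print(atz("w",p,.097,m[i]))
print(bot.get_obs()["eef_pos"])
E
```

```text
(array([ 0.5677, -0.0798,  0.0919]), [np.float64(0.00031735849918961337), np.float64(0.00031735849918970385)])
(array([ 0.5219, -0.2169,  0.0759]), [np.float64(0.0002576392795731929), np.float64(0.0002576392795732164)])
[ 0.5222 -0.2168  0.076 ]
[ 0.5216 -0.2169  0.076 ]
[ 0.5689 -0.0812  0.097 ]
[ 0.5683 -0.0797  0.097 ]
[ 0.5445 -0.0641  0.2503]
```

Call:
drive_tool(commands=[{"hand": 0.6, "translation": [24, -16, -40], "angular": [0, 0, -0.015]}, {"hand": 0.6, "translation": [24, -16, -90], "angular": [0, 0, -0.015]}, {"hand": 0.6, "translation": [24, -16, -130], "angular": [0, 0, -0.015]}, {"hand": 0.6, "translation": [24, -16, -152], "angular": [0, 0, -0.015]}, {"hand": 0.6, "translation": [24, -16, -152], "angular": [0, 0, -0.015]}, {"hand": 0.2, "translation": [24, -16, -152], "angular": [0, 0, -0.015]}, {"hand": 0.2, "translation": [24, -16, -152], "angular": [0, 0, -0.015]}, {"hand": 0.2, "translation": [24, -16, -152], "angular": [0, 0, -0.015]}, {"hand": 0.2, "translation": [24, -16, -152], "angular": [0, 0, -0.015]}], force=20)

```text
t: 4.62
eef_pos: [0.5696, -0.0801, 0.0999]
tool_rot: [0.001, 0.998, -0.067, 0.001]
contact_force: [-1.4, -5.4, 5.3]
gripper_width: 0.296
grasp_force: 24.2
```

Call:
drive_tool(commands=[{"hand": 0.2, "translation": [-12, 1.6, 0], "angular": [0, 0, 0]}, {"hand": 0.2, "translation": [-24, 3.3, 0], "angular": [0, 0, 0]}, {"hand": 0.2, "translation": [-36, 5, 0], "angular": [0, 0, 0]}, {"hand": 0.2, "translation": [-47, 6.5, 0], "angular": [0, 0, 0]}, {"hand": 0.2, "translation": [-47, 6.5, 0], "angular": [0, 0, 0]}, {"hand": 0.2, "translation": [-47, 6.5, 0], "angular": [0, 0, 0]}, {"hand": 0.2, "translation": [-47, 6.5, 0], "angular": [0, 0, 0]}, {"hand": 0.2, "translation": [-47, 6.5, 0], "angular": [0, 0, 0]}])

```text
t: 5.62
eef_pos: [0.5222, -0.0737, 0.0999]
tool_rot: [0.001, 0.998, -0.067, 0.001]
contact_force: [-2.2, -5.8, 6.1]
gripper_width: 0.293
grasp_force: 24.4
```

Call:
drive_tool(commands=[{"hand": 0.6, "translation": [0, 0, 0], "angular": [0, 0, 0]}, {"hand": 0.6, "translation": [0, 0, 0], "angular": [0, 0, 0]}, {"hand": 0.6, "translation": [0, 0, 0], "angular": [0, 0, 0]}, {"hand": 0.6, "translation": [0, 0, 50], "angular": [0, 0, 0]}, {"hand": 0.6, "translation": [0, 0, 110], "angular": [0, 0, 0]}, {"hand": 0.6, "translation": [0, 0, 150], "angular": [0, 0, 0]}, {"hand": 0.6, "translation": [0, 0, 150], "angular": [0, 0, 0]}, {"hand": 0.6, "translation": [0, 0, 150], "angular": [0, 0, 0]}])

```text
t: 6.62
eef_pos: [0.5212, -0.0713, 0.2476]
tool_rot: [-0.0, 0.998, -0.066, -0.0]
contact_force: [-0.4, -0.1, -0.2]
gripper_width: 0.603
grasp_force: 0.0
```

```bash
python3 - <<'E'
from h import *
snap("w3")
m=pickle.load(open("pics/w3.pkl","rb"));print(proj(m,(.5208,-.0734,.07)),proj(m,(.5208,-.0734,.097)),proj(m,(.5219,-.2169,.076)))
a=cv2.imread("pics/w3.png"); x,y=proj(m,(.5208,-.0734,.097)).astype(int); print(x,y); cv2.imwrite("pics/w3c.png",cv2.resize(a[y-80:y+80,x-80:x+80],None,fx=3.5,fy=3.5,interpolation=cv2.INTER_CUBIC))
E
```

```text
[274.7333938  192.80251013] [274.97217637 200.89068644] [446.0026938  170.98601785]
274 200
```

View pics/w3c.png

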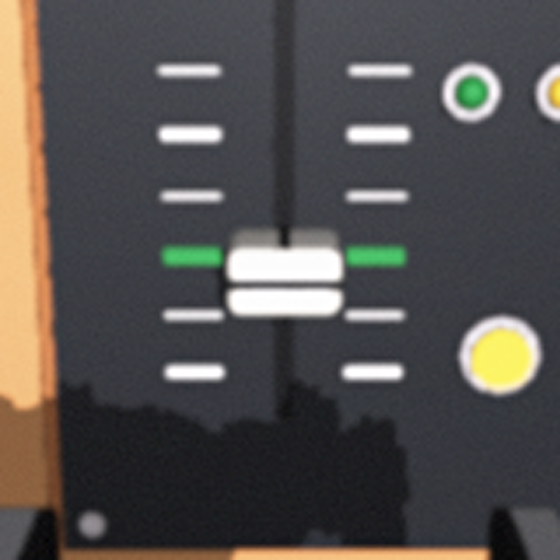

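The index line sits at the green marks, within about 0.5 mm, so the fader is set. Next I'll go to the key block, turning half round so the last joint has room for the clockwise quarter turn.

Call:
drive_tool(commands=[{"hand": 0.6, "translation": [79, 341, 0], "angular": [0, 0, 1.6]}, {"hand": 0.6, "translation": [79, 341, 0], "angular": [0, 0, 1.6]}, {"hand": 0.6, "translation": [79, 341, 0], "angular": [0, 0, 1.6]}, {"hand": 0.6, "translation": [79, 341, 0], "angular": [0, 0, 1.6]}, {"hand": 0.6, "translation": [79, 341, 0], "angular": [0, 0, 1.6]}, {"hand": 0.6, "translation": [79, 341, 0], "angular": [0, 0, 1.6]}, {"hand": 0.6, "translation": [79, 341, 0], "angular": [0, 0, 1.6]}, {"hand": 0.6, "translation": [79, 341, 0], "angular": [0, 0, 1.6]}, {"hand": 0.6, "translation": [79, 341, 0], "angular": [0, 0, 1.6]}, {"hand": 0.6, "translation": [79, 341, 0], "angular": [0, 0, 1.6]}])

```text
t: 7.92
eef_pos: [0.6, 0.2692, 0.2463]
tool_rot: [-0.001, 0.743, 0.669, -0.001]
contact_force: [-0.1, 0.7, 0.5]
gripper_width: 0.6
grasp_force: 0.0
```

Call:
drive_tool(commands=[{"hand": 0.6, "translation": [0, 0, 0], "angular": [0, 0, 1.74]}, {"hand": 0.6, "translation": [0, 0, 0], "angular": [0, 0, 1.74]}, {"hand": 0.6, "translation": [0, 0, 0], "angular": [0, 0, 1.74]}, {"hand": 0.6, "translation": [0, 0, 0], "angular": [0, 0, 1.74]}, {"hand": 0.6, "translation": [0, 0, 0], "angular": [0, 0, 1.74]}, {"hand": 0.6, "translation": [0, 0, 0], "angular": [0, 0, 1.74]}, {"hand": 0.6, "translation": [0, 0, 0], "angular": [0, 0, 1.74]}, {"hand": 0.6, "translation": [0, 0, 0], "angular": [0, 0, 1.74]}, {"hand": 0.6, "translation": [0, 0, 0], "angular": [0, 0, 1.74]}, {"hand": 0.6, "translation": [0, 0, 0], "angular": [0, 0, 1.74]}, {"hand": 0.6, "translation": [0, 0, 0], "angular": [0, 0, 1.74]}])

```text
t: 9.3
eef_pos: [0.6004, 0.2693, 0.2473]
tool_rot: [-0.001, -0.031, 1.0, -0.0]
contact_force: [-0.8, -0.6, 0.7]
gripper_width: 0.606
grasp_force: 0.0
```

```bash
python3 - <<'E'
from h import *
print(bot.get_obs()["q"]);im,m=snap("k1")
print(proj(m,(.6013,.2914,.07)))
for q in["key_red"]: print(q,[(np.round(r["position"],1),round(r["score"],2)) for r in bot.find_in("wrist",q)[:2]])
E
```

```text
[ 0.13825329  0.644023   -0.99914204  1.54629022  0.5576581   1.26189812
  0.69043924]
[297.07118561 193.84471355]
key_red [(array([299.7, 192.4]), 0.61)]
```

View pics/k1.png

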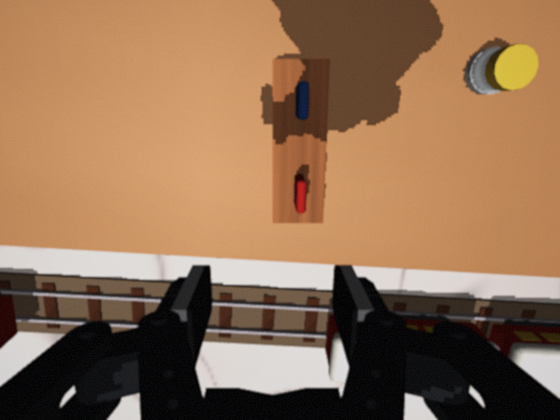

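k1 shows the red key's head at about (301,196), the blue key at (303,100) and the block's edges. I'll take a second view 70 mm to the left.

Call:
drive_tool(commands=[{"hand": 0.6, "translation": [0, 70, -20], "angular": [0, 0, 0]}, {"hand": 0.6, "translation": [0, 70, -20], "angular": [0, 0, 0]}, {"hand": 0.6, "translation": [0, 70, -20], "angular": [0, 0, 0]}, {"hand": 0.6, "translation": [0, 70, -20], "angular": [0, 0, 0]}])

```text
t: 9.9
eef_pos: [0.6015, 0.3382, 0.2284]
tool_rot: [0.0, -0.032, 1.0, -0.0]
contact_force: [-0.5, -0.0, -0.5]
gripper_width: 0.597
grasp_force: 0.0
```

```bash
python3 - <<'E'
from h import *
np.set_printoptions(precision=4,suppress=True)
snap("k2"); D={}
for n in("k1","k2"):
    im=cv2.imread(f"pics/{n}.png"); m=pickle.load(open(f"pics/{n}.pkl","rb")); H,S,Vv=cv2.split(cv2.cvtColor(im,cv2.COLOR_BGR2HSV))
    for nm,mk,p in(("redtop",((H<6)|(H>174))&(S>170)&(Vv>165),(.601,.291,.07)),("redall",((H<6)|(H>172))&(S>150)&(Vv>50),(.601,.291,.07)),("blue",(H>105)&(H<130)&(S>150)&(Vv>40),(.5217,.2857,.07))):
        g=proj(m,p); x,y=g.astype(int); w=np.zeros(mk.shape,np.uint8); w[y-35:y+35,x-30:x+30]=mk[y-35:y+35,x-30:x+30]
        k,l,s,c=cv2.connectedComponentsWithStats(w); i=1+np.argmax(s[1:,4]); pts=np.argwhere(l==i)[:,::-1].astype(np.float32)
        r=cv2.minAreaRect(pts); b=cv2.boxPoints(r); P=np.array([atz("w",q,.07,m)[:2] for q in b]); e=[P[1]-P[0],P[2]-P[1]]; e=max(e,key=np.linalg.norm)
        print(n,nm,c[i],s[i],r, "L",np.linalg.norm(e),"yaw",np.arctan(e[1]/e[0]), atz("w",c[i],.07,m),atz("w",r[0],.07,m))
        D.setdefault(nm,[]).append(ray("w",c[i],m))
for k,v in D.items(): print(k,*tri(v))
a=cv2.imread("pics/k2.png"); m=pickle.load(open("pics/k2.pkl","rb"));x,y=proj(m,(.601,.291,.07)).astype(int);print(x,y)
cv2.imwrite("pics/k2c.png",cv2.resize(a[y-50:y+50,x-50:x+50],None,fx=5,fy=5,interpolation=cv2.INTER_CUBIC))
E
```

```text
k1 redtop [300.6299 197.5714] [298 183   6  30 154] ((300.5, 197.5), (29.0, 5.0), 90.0) L 0.02586211643447475 yaw 0.08753778592816294 [0.6044 0.2947 0.07  ] [0.6044 0.2946 0.07  ]
k1 redall [300.3304 195.3681] [295 180  12  33 345] ((300.5, 196.0), (32.0, 11.0), 90.0) L 0.028470801422689044 yaw 0.08989978664473504 [0.6025 0.2943 0.07  ] [0.603  0.2945 0.07  ]
k1 blue [302.8025 100.172 ] [298  83  10  36 314] ((302.5, 100.5), (35.0, 9.0), 90.0) L 0.02682303793989106 yaw 0.0906870603803666 [0.5241 0.2896 0.07  ] [0.5244 0.2894 0.07  ]
k2 redtop [218.1854 195.9659] [215 181   7  32 205] ((218.0, 196.5), (31.0, 6.0), 90.0) L 0.02593122851514603 yaw 0.022769541541609574 [0.604  0.2948 0.07  ] [0.6045 0.2947 0.07  ]
k2 redall [219.2487 194.6376] [214 177  13  36 378] ((219.2705078125, 194.47540283203125), (35.39947509765625, 11.860180854797363), 84.80557250976562) L 0.029382448199874366 yaw 0.11439378846506204 [0.6028 0.2957 0.07  ] [0.6027 0.2957 0.07  ]
k2 blue [215.2252  92.0969] [210  73  12  39 413] ((215.15093994140625, 91.97169494628906), (38.26819610595703, 10.902743339538574), 87.51044464111328) L 0.027110595314450935 yaw 0.06822150661426087 [0.5242 0.291  0.07  ] [0.5241 0.2909 0.07  ]
redtop [0.6043 0.2948 0.0695] [np.float64(0.0001937001231983068), np.float64(0.00019370012319845084)]
redall [0.6041 0.2949 0.0642] [np.float64(0.0002210141920202319), np.float64(0.0002210141920203662)]
blue [0.524  0.2901 0.0639] [np.float64(1.1072663441698143e-05), np.float64(1.1072663441881595e-05)]
213 192
```

View pics/k2c.png

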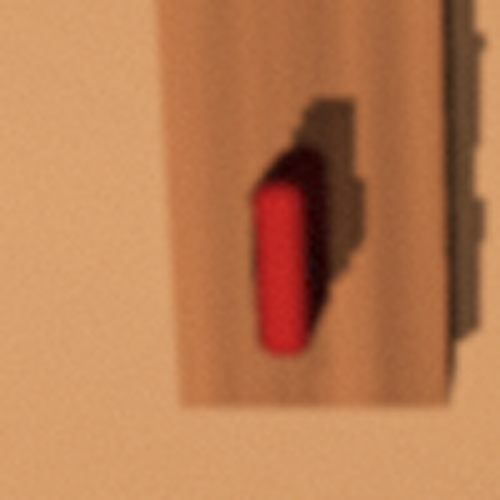

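The red key's top centre is at about (0.604, 0.295, 0.0695), its yaw is 0.06, and it stands 80.3 mm from the blue key; all of this fits the given sizes.

Call:
drive_tool(commands=[{"hand": 0.5, "translation": [2.5, -43, -60], "angular": [0, 0, 0]}, {"hand": 0.5, "translation": [2.5, -43, -110], "angular": [0, 0, 0]}, {"hand": 0.5, "translation": [2.5, -43, -125], "angular": [0, 0, 0]}, {"hand": 0.5, "translation": [2.5, -43, -125], "angular": [0, 0, 0]}, {"hand": 0.5, "translation": [2.5, -43, -125], "angular": [0, 0, 0]}])

```text
t: 10.58
eef_pos: [0.6042, 0.2985, 0.1062]
tool_rot: [0.002, -0.033, 0.999, 0.001]
contact_force: [-0.0, 1.1, 0.1]
gripper_width: 0.5
grasp_force: 0.0
```

Call:
drive_tool(commands=[{"hand": 0.5, "translation": [0, 0, 0], "angular": [0, 0, 0]}, {"hand": 0.5, "translation": [0, 0, 0], "angular": [0, 0, 0]}])

```text
t: 10.82
eef_pos: [0.6036, 0.2971, 0.1045]
tool_rot: [0.001, -0.033, 0.999, 0.0]
contact_force: [0.7, 0.2, 1.0]
gripper_width: 0.502
grasp_force: 0.0
```

```bash
python3 - <<'E'
from h import *
np.set_printoptions(precision=4,suppress=True)
o=bot.get_obs();print(o["eef_pos"],o["q"],o["joint_vel"],o["tool_rot"])
E
```

```text
[0.6036 0.2971 0.1045] [ 0.0375  0.8007 -0.8995  1.627   0.6991  1.0632  0.5671] [ 0.0006  0.0058  0.0073  0.0062  0.0014 -0.003  -0.0007] [ 0.0008 -0.0327  0.9995  0.0004]
```

Call:
drive_tool(commands=[{"hand": 0.5, "translation": [0.5, -1.7, -25], "angular": [0, 0, 0]}, {"hand": 0.5, "translation": [0.5, -1.7, -48], "angular": [0, 0, 0]}, {"hand": 0.5, "translation": [0.5, -1.7, -48], "angular": [0, 0, 0]}, {"hand": 0.5, "translation": [0.5, -1.7, -48], "angular": [0, 0, 0]}, {"hand": 0.5, "translation": [0.5, -1.7, -48], "angular": [0, 0, 0]}, {"hand": 0.5, "translation": [0.5, -1.7, -48], "angular": [0, 0, 0]}])

```text
t: 11.58
eef_pos: [0.604, 0.2951, 0.056]
tool_rot: [0.0, -0.033, 0.999, 0.0]
contact_force: [0.2, 0.5, 0.5]
gripper_width: 0.5
grasp_force: 0.0
```

Call:
drive_tool(commands=[{"hand": 0.15, "translation": [0, 0, 0], "angular": [0, 0, 0]}, {"hand": 0.02, "translation": [0, 0, 0], "angular": [0, 0, 0]}, {"hand": 0.0, "translation": [0, 0, 0], "angular": [0, 0, 0]}, {"hand": 0.0, "translation": [0, 0, 0], "angular": [0, 0, 0]}, {"hand": 0.0, "translation": [0, 0, 0], "angular": [0, 0, 0]}, {"hand": 0.0, "translation": [0, 0, 0], "angular": [0, 0, 0]}], force=70)

```text
t: 12.32
eef_pos: [0.6039, 0.2949, 0.0557]
tool_rot: [0.0, -0.033, 0.999, 0.0]
contact_force: [-0.3, -0.1, 4.1]
gripper_width: 0.093
grasp_force: 68.8
```

Call:
drive_tool(commands=[{"hand": 0, "translation": [0, 0, 15], "angular": [0, 0, 0]}, {"hand": 0, "translation": [0, 0, 35], "angular": [0, 0, 0]}, {"hand": 0, "translation": [0, 0, 60], "angular": [0, 0, 0]}, {"hand": 0, "translation": [0, 0, 100], "angular": [0, 0, 0]}, {"hand": 0, "translation": [0, 0, 130], "angular": [0, 0, 0]}, {"hand": 0, "translation": [0, 0, 130], "angular": [0, 0, 0]}, {"hand": 0, "translation": [0, 0, 130], "angular": [0, 0, 0]}])

```text
t: 13.2
eef_pos: [0.6034, 0.2944, 0.1853]
tool_rot: [-0.0, -0.033, 0.999, -0.0]
contact_force: [0.1, 0.5, -1.5]
gripper_width: 0.092
grasp_force: 68.5
```

Call:
drive_tool(commands=[{"hand": 0, "translation": [-82, -512, 0], "angular": [0, 0, -0.2]}, {"hand": 0, "translation": [-82, -512, 0], "angular": [0, 0, -0.2]}, {"hand": 0, "translation": [-82, -512, 0], "angular": [0, 0, -0.2]}, {"hand": 0, "translation": [-82, -512, 0], "angular": [0, 0, -0.2]}, {"hand": 0, "translation": [-82, -512, 0], "angular": [0, 0, -0.2]}, {"hand": 0, "translation": [-82, -512, 0], "angular": [0, 0, -0.2]}, {"hand": 0, "translation": [-82, -512, 0], "angular": [0, 0, -0.2]}, {"hand": 0, "translation": [-82, -512, 0], "angular": [0, 0, -0.2]}, {"hand": 0, "translation": [-82, -512, 0], "angular": [0, 0, -0.2]}, {"hand": 0, "translation": [-82, -512, 0], "angular": [0, 0, -0.2]}, {"hand": 0, "translation": [-82, -512, 0], "angular": [0, 0, -0.2]}, {"hand": 0, "translation": [-82, -512, 0], "angular": [0, 0, -0.2]}])

```text
t: 14.7
eef_pos: [0.5222, -0.2148, 0.1855]
tool_rot: [0.0, 0.065, 0.998, 0.0]
contact_force: [-1.1, -0.7, -0.5]
gripper_width: 0.092
grasp_force: 68.7
```

```bash
python3 - <<'E'
from h import *
np.set_printoptions(precision=4,suppress=True)
o=bot.get_obs();print(o["eef_pos"],o["q"],o["tool_rot"],o["joint_vel"],o["contact_force"])
im,m=snap("l1")
o=bot.get_obs();p=o["eef_pos"]
print("lock",proj(m,(.5219,-.2169,.076)),"tip",proj(m,p+[0,0,-.0497]),"sh",proj(m,p+[0,0,-.0217]))
cv2.imwrite("pics/l1c.png",cv2.resize(im[120:420,120:460,::-1],None,fx=2,fy=2,interpolation=cv2.INTER_CUBIC))
E
```

```text
[ 0.5222 -0.2148  0.1855] [ 1.0117  0.5448 -0.9725  1.8345  0.5184  1.0413  1.2732] [0.0001 0.0655 0.9979 0.0003] [ 0.0049 -0.0003  0.0072 -0.0031  0.0026 -0.0015  0.0016] [-1.0924 -0.7435 -0.5412]
lock [267.9918 213.9396] tip [270.2935 247.2393] sh [270.139  270.7149]
```

View pics/l1c.png

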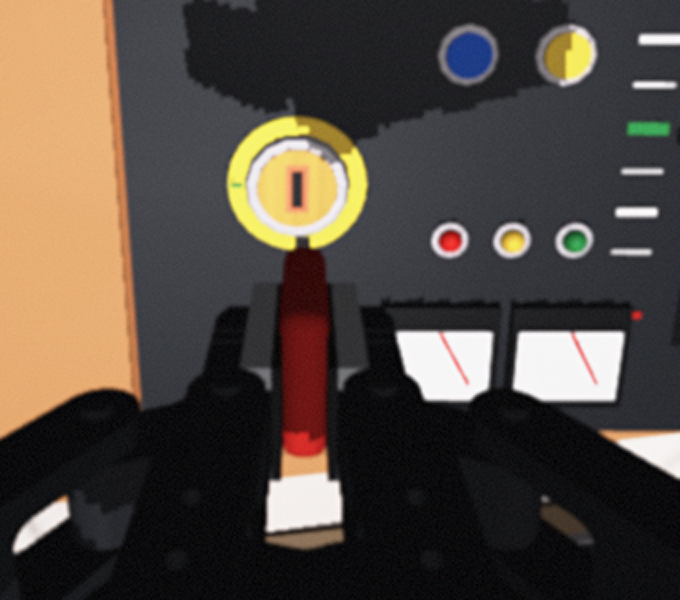

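l1 shows the keyway at about (268.5,214), where it was predicted, with the key lined up just short of it and offset about 0.5 mm to +y. I'll descend to just above the mouth.

Call:
drive_tool(commands=[{"hand": 0, "translation": [0, -1.2, -30], "angular": [0, 0, 0]}, {"hand": 0, "translation": [0, -1.2, -54], "angular": [0, 0, 0]}, {"hand": 0, "translation": [0, -1.2, -54], "angular": [0, 0, 0]}, {"hand": 0, "translation": [0, -1.2, -54], "angular": [0, 0, 0]}, {"hand": 0, "translation": [0, -1.2, -54], "angular": [0, 0, 0]}, {"hand": 0, "translation": [0, -1.2, -54], "angular": [0, 0, 0]}])

```text
t: 15.5
eef_pos: [0.5222, -0.2185, 0.1321]
tool_rot: [0.001, 0.067, 0.998, -0.0]
contact_force: [0.3, -0.4, -0.4]
gripper_width: 0.093
grasp_force: 68.7
```

Call:
drive_tool(commands=[{"hand": 0, "translation": [-0.2, 1.0, -4], "angular": [0, 0, 0]}, {"hand": 0, "translation": [-0.2, 1.0, -6], "angular": [0, 0, 0]}, {"hand": 0, "translation": [-0.2, 1.0, -8], "angular": [0, 0, 0]}, {"hand": 0, "translation": [-0.2, 1.0, -10], "angular": [0, 0, 0]}, {"hand": 0, "translation": [-0.2, 1.0, -12], "angular": [0, 0, 0]}, {"hand": 0, "translation": [-0.2, 1.0, -12], "angular": [0, 0, 0]}, {"hand": 0, "translation": [-0.2, 1.0, -12], "angular": [0, 0, 0]}])

```text
t: 16.38
eef_pos: [0.5216, -0.2174, 0.1194]
tool_rot: [0.0, 0.067, 0.998, 0.0]
contact_force: [-0.3, -0.2, -0.6]
gripper_width: 0.09
grasp_force: 68.7
```

Call:
drive_tool(commands=[{"hand": 0, "translation": [0, 0, -1], "angular": [0, 0, 0]}, {"hand": 0, "translation": [0, 0, -2], "angular": [0, 0, 0]}, {"hand": 0, "translation": [0, 0, -3], "angular": [0, 0, 0]}, {"hand": 0, "translation": [0, 0, -3], "angular": [0, 0, 0]}, {"hand": 0, "translation": [0, 0, -3], "angular": [0, 0, 0]}])

```text
t: 17.0
eef_pos: [0.5218, -0.2174, 0.117]
tool_rot: [0.0, 0.067, 0.998, -0.0]
contact_force: [-1.8, 0.2, 5.6]
gripper_width: 0.09
grasp_force: 69.8
```

Call:
drive_tool(commands=[{"hand": 0, "translation": [0, 0, 0], "angular": [0, 0, 0.05]}, {"hand": 0, "translation": [0, 0, 0], "angular": [0, 0, 0.1]}, {"hand": 0, "translation": [0, 0, 0], "angular": [0, 0, 0.15]}, {"hand": 0, "translation": [0, 0, 0], "angular": [0, 0, 0.2]}, {"hand": 0, "translation": [0, 0, 0], "angular": [0, 0, 0.25]}, {"hand": 0, "translation": [0, 0, 0], "angular": [0, 0, 0.3]}])

```text
t: 17.75
eef_pos: [0.5223, -0.217, 0.1172]
tool_rot: [0.001, -0.083, 0.997, -0.0]
contact_force: [-0.9, 0.9, 6.2]
gripper_width: 0.091
grasp_force: 69.8
```

Call:
drive_tool(commands=[{"hand": 0, "translation": [0, 0, 0], "angular": [0, 0, 0.05]}, {"hand": 0, "translation": [0, 0, 0], "angular": [0, 0, 0.1]}, {"hand": 0, "translation": [0, 0, 0], "angular": [0, 0, 0.15]}, {"hand": 0, "translation": [0, 0, 0], "angular": [0, 0, 0.2]}, {"hand": 0, "translation": [0, 0, 0], "angular": [0, 0, 0.24]}, {"hand": 0, "translation": [0, 0, 0], "angular": [0, 0, 0.24]}])

```text
t: 18.5
eef_pos: [0.5223, -0.2169, 0.1173]
tool_rot: [0.001, -0.202, 0.979, -0.0]
contact_force: [-0.4, 1.8, 8.0]
gripper_width: 0.089
grasp_force: 70.0
```

Call:
drive_tool(commands=[{"hand": 0, "translation": [0, 0, 0.3], "angular": [0, 0, -0.1]}, {"hand": 0, "translation": [0, 0, 0.3], "angular": [0, 0, -0.2]}, {"hand": 0, "translation": [0, 0, 0.3], "angular": [0, 0, -0.3]}, {"hand": 0, "translation": [0, 0, 0.3], "angular": [0, 0, -0.4]}, {"hand": 0, "translation": [0, 0, 0.3], "angular": [0, 0, -0.5]}, {"hand": 0, "translation": [0, 0, 0.3], "angular": [0, 0, -0.56]}, {"hand": 0, "translation": [0, 0, 0.3], "angular": [0, 0, -0.62]}, {"hand": 0, "translation": [0, 0, 0.3], "angular": [0, 0, -0.68]}])

```text
t: 19.5
eef_pos: [0.5221, -0.2173, 0.1171]
tool_rot: [0.001, 0.138, 0.99, -0.0]
contact_force: [0.3, -0.8, 2.2]
gripper_width: 0.09
grasp_force: 69.2
```

Call:
drive_tool(commands=[{"hand": 0, "translation": [0, 0, -0.5], "angular": [0, 0, 0]}, {"hand": 0, "translation": [0, 0, -0.5], "angular": [0, 0, 0]}])

```text
t: 19.75
eef_pos: [0.5221, -0.2173, 0.1165]
tool_rot: [0.001, 0.136, 0.991, 0.0]
contact_force: [0.5, 0.4, 4.5]
gripper_width: 0.091
grasp_force: 69.4
```

Call:
drive_tool(commands=[{"hand": 0, "translation": [0, 0, -0.6], "angular": [0, 0, 0]}, {"hand": 0, "translation": [0, 0, -0.6], "angular": [0, 0, 0]}, {"hand": 0, "translation": [0, 0, -0.6], "angular": [0, 0, 0]}])

```text
t: 20.12
eef_pos: [0.5218, -0.2173, 0.1156]
tool_rot: [0.0, 0.137, 0.991, 0.0]
contact_force: [2.6, 0.6, 3.3]
gripper_width: 0.092
grasp_force: 69.2
```

Call:
drive_tool(commands=[{"hand": 0, "translation": [0, 0, -1], "angular": [0, 0, 0]}, {"hand": 0, "translation": [0, 0, -2], "angular": [0, 0, 0]}, {"hand": 0, "translation": [0, 0, -2.7], "angular": [0, 0, 0]}, {"hand": 0, "translation": [0, 0, -2.7], "angular": [0, 0, 0]}])

```text
t: 20.62
eef_pos: [0.5213, -0.2172, 0.1124]
tool_rot: [-0.0, 0.137, 0.991, 0.0]
contact_force: [2.8, 1.1, -1.9]
gripper_width: 0.097
grasp_force: 68.6
```

Call:
drive_tool(commands=[{"hand": 0, "translation": [0.3, 0, -0.7], "angular": [0, 0, 0]}, {"hand": 0, "translation": [0.3, 0, -1.4], "angular": [0, 0, 0]}, {"hand": 0, "translation": [0.3, 0, -1.4], "angular": [0, 0, 0]}, {"hand": 0, "translation": [0.3, 0, -1.4], "angular": [0, 0, 0]}])

```text
t: 21.12
eef_pos: [0.5215, -0.2173, 0.1112]
tool_rot: [-0.0, 0.137, 0.991, 0.0]
contact_force: [-0.1, 2.8, 0.8]
gripper_width: 0.095
grasp_force: 68.9
```

Call:
drive_tool(commands=[{"hand": 0, "translation": [0, 0, -0.4], "angular": [0, 0, 0]}, {"hand": 0, "translation": [0, 0, -0.8], "angular": [0, 0, 0]}, {"hand": 0, "translation": [0, 0, -0.8], "angular": [0, 0, 0]}])

```text
t: 21.5
eef_pos: [0.5218, -0.2174, 0.1105]
tool_rot: [-0.0, 0.137, 0.991, 0.0]
contact_force: [0.2, 1.7, 1.3]
gripper_width: 0.096
grasp_force: 69.0
```

Call:
drive_tool(commands=[{"hand": 0, "translation": [0, 0, -0.5], "angular": [0, 0, 0]}, {"hand": 0, "translation": [0, 0, -1], "angular": [0, 0, 0]}, {"hand": 0, "translation": [0, 0, -1], "angular": [0, 0, 0]}])

```text
t: 21.88
eef_pos: [0.5219, -0.2174, 0.1097]
tool_rot: [0.0, 0.137, 0.991, -0.0]
contact_force: [-1.0, 1.9, 3.4]
gripper_width: 0.092
grasp_force: 69.3
```

Call:
drive_tool(commands=[{"hand": 0, "translation": [0, 0, -0.3], "angular": [0, 0, -0.06]}, {"hand": 0, "translation": [0, 0, -0.3], "angular": [0, 0, -0.12]}, {"hand": 0, "translation": [0, 0, -0.3], "angular": [0, 0, -0.18]}, {"hand": 0, "translation": [0, 0, -0.3], "angular": [0, 0, -0.24]}, {"hand": 0, "translation": [0, 0, -0.3], "angular": [0, 0, -0.3]}])

```text
t: 22.5
eef_pos: [0.5219, -0.2176, 0.1095]
tool_rot: [0.0, 0.284, 0.959, -0.0]
contact_force: [-0.6, 0.8, 4.4]
gripper_width: 0.094
grasp_force: 69.4
```

Call:
drive_tool(commands=[{"hand": 0, "translation": [0, 0, -0.3], "angular": [0, 0, -0.05]}, {"hand": 0, "translation": [0, 0, -0.3], "angular": [0, 0, -0.1]}, {"hand": 0, "translation": [0, 0, -0.3], "angular": [0, 0, -0.1]}])

```text
t: 22.88
eef_pos: [0.522, -0.2177, 0.1094]
tool_rot: [0.0, 0.331, 0.944, -0.0]
contact_force: [-0.7, 0.8, 6.5]
gripper_width: 0.096
grasp_force: 69.6
```

Call:
drive_tool(commands=[{"hand": 0, "translation": [0, 0, 0], "angular": [0, 0, 0.08]}, {"hand": 0, "translation": [0, 0, 0], "angular": [0, 0, 0.16]}, {"hand": 0, "translation": [0, 0, 0], "angular": [0, 0, 0.24]}, {"hand": 0, "translation": [0, 0, 0], "angular": [0, 0, 0.32]}, {"hand": 0, "translation": [0, 0, 0], "angular": [0, 0, 0.4]}, {"hand": 0, "translation": [0, 0, 0], "angular": [0, 0, 0.46]}, {"hand": 0, "translation": [0, 0, 0], "angular": [0, 0, 0.52]}, {"hand": 0, "translation": [0, 0, 0], "angular": [0, 0, 0.58]}])

```text
t: 23.88
eef_pos: [0.5218, -0.2173, 0.1087]
tool_rot: [0.0, 0.046, 0.999, 0.0]
contact_force: [1.4, 2.4, -0.1]
gripper_width: 0.09
grasp_force: 68.8
```

Call:
drive_tool(commands=[{"hand": 0, "translation": [0, 0, -0.7], "angular": [0, 0, 0]}, {"hand": 0, "translation": [0, 0, -1.4], "angular": [0, 0, 0]}, {"hand": 0, "translation": [0, 0, -2], "angular": [0, 0, 0]}, {"hand": 0, "translation": [0, 0, -2], "angular": [0, 0, 0]}])

```text
t: 24.38
eef_pos: [0.5219, -0.2174, 0.107]
tool_rot: [0.0, 0.047, 0.999, 0.0]
contact_force: [0.6, 2.1, 1.5]
gripper_width: 0.097
grasp_force: 69.2
```

Call:
drive_tool(commands=[{"hand": 0, "translation": [0, 0, -1], "angular": [0, 0, -0.02]}, {"hand": 0, "translation": [0, 0, -2], "angular": [0, 0, -0.04]}, {"hand": 0, "translation": [0, 0, -3], "angular": [0, 0, -0.04]}, {"hand": 0, "translation": [0, 0, -4], "angular": [0, 0, -0.04]}, {"hand": 0, "translation": [0, 0, -4], "angular": [0, 0, -0.04]}, {"hand": 0, "translation": [0, 0, -4], "angular": [0, 0, -0.04]}])

```text
t: 25.12
eef_pos: [0.5216, -0.2173, 0.1028]
tool_rot: [-0.0, 0.067, 0.998, 0.0]
contact_force: [1.6, 2.5, -2.8]
gripper_width: 0.088
grasp_force: 68.6
```

Moving freely. I'll go on home.

Call:
drive_tool(commands=[{"hand": 0, "translation": [0, 0, -1], "angular": [0, 0, 0]}, {"hand": 0, "translation": [0, 0, -2], "angular": [0, 0, 0]}, {"hand": 0, "translation": [0, 0, -3], "angular": [0, 0, 0]}, {"hand": 0, "translation": [0, 0, -4], "angular": [0, 0, 0]}, {"hand": 0, "translation": [0, 0, -4.5], "angular": [0, 0, 0]}, {"hand": 0, "translation": [0, 0, -4.5], "angular": [0, 0, 0]}])

```text
t: 25.88
eef_pos: [0.5219, -0.2174, 0.0984]
tool_rot: [0.0, 0.067, 0.998, 0.0]
contact_force: [0.7, 2.7, 0.3]
gripper_width: 0.092
grasp_force: 68.7
```

Call:
drive_tool(commands=[{"hand": 0, "translation": [0, 0, -0.7], "angular": [0, 0, 0]}, {"hand": 0, "translation": [0, 0, -1.4], "angular": [0, 0, 0]}, {"hand": 0, "translation": [0, 0, -2], "angular": [0, 0, 0]}, {"hand": 0, "translation": [0, 0, -2], "angular": [0, 0, 0]}])

```text
t: 26.38
eef_pos: [0.5219, -0.2174, 0.0975]
tool_rot: [-0.0, 0.067, 0.998, -0.0]
contact_force: [-2.2, 3.9, 10.4]
gripper_width: 0.096
grasp_force: 70.5
```

The key seated at z = 0.0975 (0.0977 expected) with 10 N of resistance. Now the quarter turn clockwise.

Call:
drive_tool(commands=[{"hand": 0, "translation": [0, 0, 0], "angular": [0, 0, -0.1]}, {"hand": 0, "translation": [0, 0, 0], "angular": [0, 0, -0.2]}, {"hand": 0, "translation": [0, 0, 0], "angular": [0, 0, -0.3]}, {"hand": 0, "translation": [0, 0, 0], "angular": [0, 0, -0.4]}, {"hand": 0, "translation": [0, 0, 0], "angular": [0, 0, -0.5]}, {"hand": 0, "translation": [0, 0, 0], "angular": [0, 0, -0.6]}, {"hand": 0, "translation": [0, 0, 0], "angular": [0, 0, -0.7]}, {"hand": 0, "translation": [0, 0, 0], "angular": [0, 0, -0.8]}, {"hand": 0, "translation": [0, 0, 0], "angular": [0, 0, -0.8]}], force=100)

```text
t: 27.5
eef_pos: [0.5217, -0.2178, 0.0975]
tool_rot: [0.0, 0.451, 0.893, -0.001]
contact_force: [-3.2, 2.0, 9.1]
gripper_width: 0.086
grasp_force: 98.1
```

Call:
drive_tool(commands=[{"hand": 0, "translation": [0, 0, 0], "angular": [0, 0, -0.1]}, {"hand": 0, "translation": [0, 0, 0], "angular": [0, 0, -0.2]}, {"hand": 0, "translation": [0, 0, 0], "angular": [0, 0, -0.3]}, {"hand": 0, "translation": [0, 0, 0], "angular": [0, 0, -0.4]}, {"hand": 0, "translation": [0, 0, 0], "angular": [0, 0, -0.5]}, {"hand": 0, "translation": [0, 0, 0], "angular": [0, 0, -0.6]}, {"hand": 0, "translation": [0, 0, 0], "angular": [0, 0, -0.7]}, {"hand": 0, "translation": [0, 0, 0], "angular": [0, 0, -0.8]}, {"hand": 0, "translation": [0, 0, 0], "angular": [0, 0, -0.8]}, {"hand": 0, "translation": [0, 0, 0], "angular": [0, 0, -0.8]}, {"hand": 0, "translation": [0, 0, 0], "angular": [0, 0, -0.8]}])

```text
t: 28.88
eef_pos: [0.5212, -0.2179, 0.0975]
tool_rot: [0.0, 0.763, 0.647, -0.001]
contact_force: [-4.8, 2.6, 12.2]
gripper_width: 0.084
grasp_force: 98.5
```

```bash
python3 - <<'E'
from h import *
np.set_printoptions(precision=4,suppress=True)
o=bot.get_obs();print({k:o[k] for k in("t","eef_pos","tool_rot","contact_force","torque","grasp_force","q")})
im,m=snap("e1");save("top","te")
cv2.imwrite("pics/e1c.png",cv2.resize(im[100:400,120:460,::-1],None,fx=2,fy=2,interpolation=cv2.INTER_CUBIC))
E
```

```text
{'t': 28.875, 'eef_pos': array([ 0.5212, -0.2179,  0.0975]), 'tool_rot': array([ 0.0001,  0.7626,  0.6469, -0.001 ]), 'contact_force': array([-4.833 ,  2.5761, 12.2401]), 'torque': array([0.6131, 0.9593, 0.1655]), 'grasp_force': 98.54243516921997, 'q': array([ 0.6837,  0.5356, -0.5147,  1.9145,  0.3658,  0.7856, -0.1975])}
```

View pics/e1c.png

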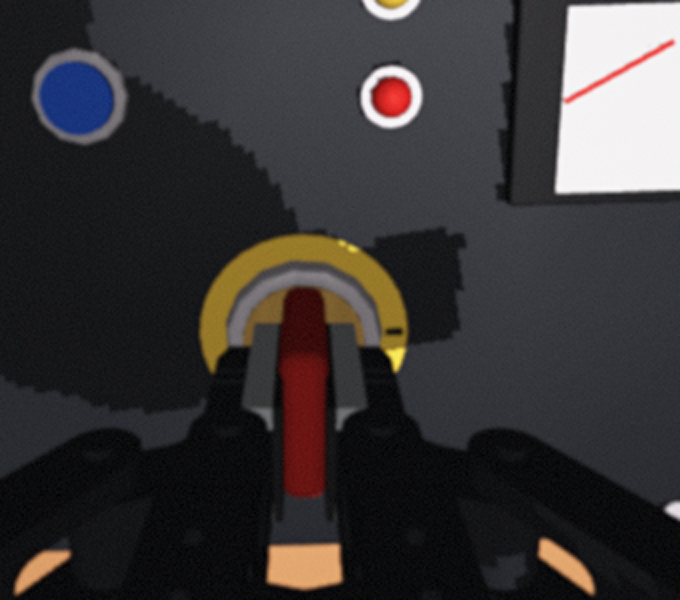

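The picture shows the head resting on the brass plug and aligned in the fingers. The tool has turned 1.60 rad, and a 0.17 N m spring torque is felt, so I'll hand in.

```bash
python3 -c "
from station import bot
print(bot.hand_in())"
```

```text
the job is handed in; nothing more can be done
None
```

The job is handed in with the fader on the crawl mark to within about 0.5 mm and the red key fully home, turned 1.60 rad clockwise and still held at about 98 N; no verdict came back.

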